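# Shut the filter drawer and hold the slide carrier in the stage corner

## Robot

A 6-joint arm with a two-finger parallel gripper is mounted at the origin on the work surface. World frame = base frame: x ahead of the robot, y to its left, z up, the work surface at z = 0. Lengths are in m, angles in degrees, forces in N, time in s.
With the tool pointing down it reaches from about 0.275 to 0.85 m from the base axis. Payload 5.2 kg.
Tool frame: the origin (TCP) lies midway between the tips of the shut fingers; the grasp point (between the pads) lies 19 mm behind it; z points along the fingers, y is the direction in which the jaws open and shut (so a half turn about z gives the same grasp; the last joint's range is limited). The gripper opens to 85 mm and grips with 20 to 120 N. Pads are 22 mm wide; open, the fingers measure 114 mm over their backs; the gripper's body (76 mm by 85 mm) begins 54 mm behind the grasp point. The pads swing forward as they close: fully open they stand 13 mm farther back than shut.
Start: joints at [-85.015, 14.817, 87.949, -0, 77.235, -11.62], TCP at [0.157, -0.527, 0.231] pointing down, gripper open.
Joint ranges: [-179.93, 179.93], [-52.35, 119.4], [10.71, 147.94], [-69.91, 249.91], [12.55, 155.21], [-178.61, 178.61]. Speed limits (degrees/s): [147.25, 147.25, 180, 180, 180, 180].

## Interface

Orientations are given as [roll, pitch, yaw] about the fixed x, y, z axes, in that order (R = Rz(yaw) Ry(pitch) Rx(roll)).
In Python, from bench import status, capture, camera_params, robot gives the robot as it stands.
- The arm moves only by the tool servo_tool, never from a script. Its argument "targets" is text: rows parted by semicolons, each of 7 numbers parted by spaces: the shift along the tool's x, y, z scaled (see below), then the turn, a rotation vector about the tool's x, y, z scaled (see below), then the opening, from -1 (shut) to 1 (fully open). In form: x y z rx ry rz gripper; .... A call has 1 to 10 rows; each row is the pose to reach, as a shift and turn from the pose measured when the call began, along the tool's axes at that moment; what a row does not reach only later rows make up. The controller multiplies each number of a shift by 0.1 m and each number of a turn by 45 degrees. A row lasts 1/8 s, in which the tool goes at most 62.5 mm and 10.7 degrees, less where a joint would pass 70% of its speed; a pose out of reach is approached as far as the arm can. A call with a number of a shift or a turn outside -1 to 1 is refused whole. A call with a gripper value outside its range is refused whole. The fingers move at their own pace and stop on an object; the grip force is fixed at half the most. Time passes only in rows, so rows that repeat a pose let the fingers close. It gives the time, the measured TCP pose, the force and the opening at its end, in the units of the state.
- status.state(): the state, without advancing time (a new reading comes with each control period).
- capture(name): name is "side" or "top" or "wrist"; returns the picture (420x560x3 uint8, red, green, blue); there is no depth.
- camera_params(name): a dict with "intrinsics" (3x3 intrinsics, pixels), "R" (3x3) and "t" (3): a world point X has camera coordinates R X + t. Camera axes: x right, y down, z forward; pixel columns grow to the right and rows downward; lengths in m; the calibration is good to about 2 mm. A picture is of the moment at which its call begins: read the wrist's pose just before it. camera_params takes no time and is no camera call; for the wrist camera it gives the pose at the moment of the call.
- robot.hand_in(): hands the job in, once; it reports no verdict.
The state is a dict: "t": time; "q": joint angles; "qd": joint speeds; "joint_torque": joint torques, N m; "tcp_pos": TCP position; "tcp_rot": TCP orientation; "wrist_force": force on the tool from outside, world axes, zero at the start; "moment": the same for the moment, N m; "finger_gap": finger opening in m.
Only numpy, scipy, OpenCV 4.12 (cv2) and the standard library are available. Lean on these libraries where they do the work, as an engineer would, in place of code of your own. Each camera call takes 0.05 s, during which the arm holds its last target.

## Task

Get the imaging base ready for an exposure: first push its open filter drawer fully home, then bring the aluminium slide carrier into the rear left corner of the stage so that, lying flat and square, it is pressed against both steel fences at once, with a long edge along the rear fence and a short edge along the side fence. Keep pressing it firmly into both fences for the exposure: finish still holding it there, do not let go. Leave the other things on the stage and bench where they are.

Things in the scene. Friction and masses are not known exactly. Their poses are not given: they have to be found in the camera images.
- base: the imaging base, fixed to the bench: a low white housing 240 (its x) x 340 (its y) x 70 mm high; its flat black top is the stage, 70 mm above the bench. Origin under its centre, on the bench; x points to its rear, away from the robot, y to its left. Place and yaw vary. Two steel fences, 15 mm thick and 14 mm high, are fixed on the stage; a flush white window lies by their corner
- rear_fence: steel bar 280 mm long along the base's y at the rear of the stage; origin under its middle at stage height, at (112.5, 30, 70) mm in the base's frame. Its inner face looks to the base's -x and lies at x = 105 mm in the base's frame
- side_fence: steel bar 190 mm long along the base's x at the left of the stage; origin under its middle at stage height, at (10, 157.5, 70) mm in the base's frame. Its inner face looks to the base's -y and lies at y = 150 mm in the base's frame
- corner (a point): the point on the stage where the two inner faces meet, at (105, 150, 70) mm in the base's frame; axes as the base's
- drawer (a joint): filter drawer in the right side of the base: how far it stands open in m, 0 = home against its stop, most 0.10. It slides out to the base's -y and needs about 3 N to push; it stays where it is left
- drawer_bar (a point): middle of the outer face of the drawer's round steel handle bar (10 mm thick, 90 mm long along the base's x), 36 mm above the bench and 205 mm + the opening to the base's -y of the base's origin. Push here towards the base's +y. The drawer's white front is 160 mm wide, 7 to 57 mm high, its face 23 mm behind this point; axes as the base's
- carrier_center (a point): centre of the slide carrier, half-way up (18 mm over its underside). It has an upright grip rib in its middle: 48 mm long (its x), 20 mm thick (its y), rising from 12 to 36 mm over the underside. It starts on the stage away from both fences, turned up to 0.4 rad from the base's axes. Seated in the corner, this point is at (60, 92, 88) mm in the base's frame
- carrier: the slide carrier: a loose machined aluminium plate 90 (its x) x 116 (its y) x 12 mm lying on the stage, 0.28 to 0.46 kg, with two glass slides let in flush, one on each side of the rib. Symmetric under a half turn. Origin under its centre
- objective: a small steel microscope objective standing on the stage near its rear right corner, 26 mm across, 34 mm high; origin under its centre
- oil_bottle: a small amber bottle with a black cap on the bench left of the imaging base, 36 mm across, 75 mm high; origin under its centre
- beaker: an open glass beaker on the bench behind the right half of the imaging base, 68 mm across, 85 mm high; origin under its centre
- slide_box: a closed grey plastic slide box on the bench behind the imaging base, about 87 x 177 x 34 mm; origin under its centre
- petri_dish: a flat covered clear dish on the bench right of the imaging base, beside the drawer, 94 mm across, 16 mm high; origin under its centre
- dish_holder: a square aluminium holder with a round raised seat on the bench left of the imaging base, 85 x 85 x 18 mm; origin under its centre
Not all that is in view belongs to the job. Leave any purple, red or turquoise look-alike of the carrier alone.

How it is judged (in metres and radians):
On the way, in this order (a step that is already met when the one before it is completed fails the run):
1. the filter drawer is pushed home (value of joint drawer below 0.004 m), for 0.2 s.
2. the carrier is pressed against both fences (x of carrier_center in the frame of base between 0.057 and 0.063 m and y of carrier_center in the frame of base between 0.089 and 0.095 m and z of carrier_center in the frame of base between 0.085 and 0.091 m and angle between the x axis of carrier_center and the x axis of base, either way round below 0.04 rad and angle between carrier_center's own z axis and vertical below 0.04 rad and contact force between carrier and rear_fence above 1.5 N and contact force between carrier and side_fence above 1.5 N and (contact force between carrier and the fingers above 1.5 N or contact force between carrier and the arm above 1.5 N)), for 0.3 s.
At the end, for the whole second after the job is handed in: The drawer is within 4 mm of home; the carrier lies flat and square (0.04 rad) within 3 mm of its seat in the corner, long edge along the rear fence, at rest, and the robot still holds it pressed with more than 1.5 N on each of the two fences (all of step 2 and value of joint drawer below 0.004 m and linear speed of carrier below 0.01 m/s); the arm keeps its last pose, push and grip.
It fails at once if one of the other things on the stage or bench is displaced by more than 30 mm (distance of any of objective, oil_bottle, beaker, slide_box, petri_dish, dish_holder from where it was at the start of the episode above 0.03 m).
It also fails if it takes over 56 s, if anything falls off the work surface, if the arm or the gripper's body presses on something with over 40 N, if the wrist force passes 120 N, or if a joint passes its speed limit or range.

## Working session

There is one attempt and no reset: what is moved stays moved. The work goes in short steps, Python scripts to look and compute and a tool call to move; the robot and the scene stay as the last step left them, time stands still between calls to the robot, and variables do not carry over. Pictures are saved under pics/ and viewed, and the job is handed in when it is done.

Besides the shell and the picture viewer there is one more tool, called after "Emit:" by a JSON object that holds its "op" and its "data". servo_tool: Moves the arm, as the interface text tells. Shifts and turns lie within -1 to 1; 1 stands for 0.1 m of shift or 45 degrees of turn. Its arguments: {"type":"object","properties":{"targets":{"type":"string"}},"required":["targets"]}

```bash
mkdir -p pics; ls; python3 - <<'E'
from bench import status,capture,camera_params
import cv2
print(status.state())
for n in ["top","side"]:
    im=capture(n); cv2.imwrite(f"pics/{n}0.png",im[:,:,::-1]); p=camera_params(n); print(n,p)
E
```

```text
pics
{'t': 0.0, 'q': array([-8.50153255e+01,  1.48584940e+01,  8.80143235e+01, -5.07992678e-04,
        7.72345484e+01, -1.16193591e+01]), 'qd': array([-0.00455326, -0.06243193,  0.04991334, -0.06138973, -0.02999638,
        0.10702706]), 'joint_torque': array([-6.08377086e-04, -4.46028221e+01, -2.90572375e+01, -1.19023503e-04,
        1.18398949e-02, -1.34975014e-05]), 'tcp_pos': array([ 0.15713805, -0.52649553,  0.23045916]), 'tcp_rot': array([-1.79894735e+02, -2.11393662e-02,  1.66041269e+01]), 'wrist_force': array([0.20846704, 0.82231537, 0.26669168]), 'moment': array([0.02506286, 0.01763844, 0.03628673]), 'finger_gap': 0.08566711684562178}
top {'intrinsics': array([[387.0287462 ,   0.        , 279.35816274],
       [  0.        , 387.0287462 , 216.62806337],
       [  0.        ,   0.        ,   1.        ]]), 'R': array([[-2.07326165e-02, -9.99774755e-01, -4.53844370e-03],
       [-9.75128129e-01,  2.12230251e-02, -2.20623470e-01],
       [ 2.20670095e-01, -1.48537682e-04, -9.75348495e-01]]), 't': array([-0.00946114,  0.56832397,  0.87541458])}
side {'intrinsics': array([[479.13685325,   0.        , 277.22594721],
       [  0.        , 479.13685325, 212.84770678],
       [  0.        ,   0.        ,   1.        ]]), 'R': array([[ 0.9979583 , -0.06352417, -0.00662712],
       [-0.05256916, -0.75803581, -0.65009091],
       [ 0.03627289,  0.649112  , -0.75982754]]), 't': array([-0.54428164,  0.07978151,  1.16269979])}
```

View pics/top0.png

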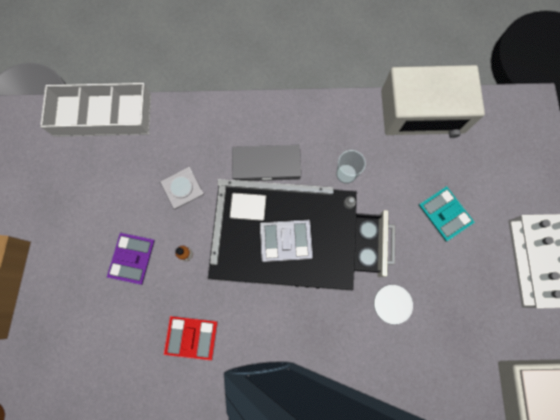

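View pics/side0.png

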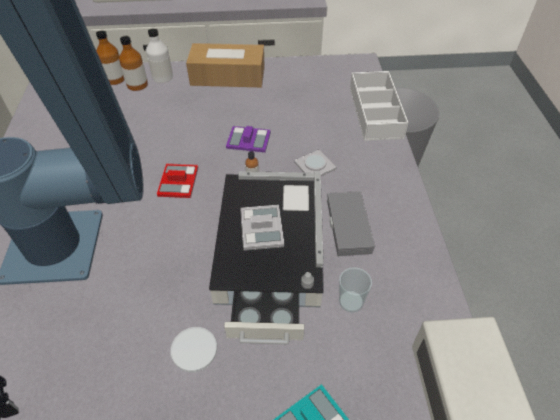

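The top view shows the stage at about (285,238). The aluminium carrier is on it at (286,240). Its look-alikes are purple (131,258), red (191,338) and turquoise (446,214). The drawer is open to the right, with its handle near (391,244). The carrier fits because it is the only aluminium one and the only one on the stage. I'll confirm that in an enlarged crop.

```bash
cat > h.py <<'E'
import numpy as np, cv2
from bench import status,capture,camera_params
def ray(p,uv,z):
    K,R,t=p["intrinsics"],p["R"],p["t"]
    uv=np.atleast_2d(uv).astype(float)
    d=(R.T@np.linalg.inv(K)@np.c_[uv,np.ones(len(uv))].T).T
    c=-R.T@t
    return c+d*((z-c[2])/d[:,2])[:,None]
def proj(p,X):
    X=np.atleast_2d(X); c=(p["R"]@X.T).T+p["t"]; q=(p["intrinsics"]@c.T).T
    return q[:,:2]/q[:,2:]
E
python3 - <<'E'
import cv2
a=cv2.imread("pics/top0.png")[165:300,200:410]
cv2.imwrite("pics/topc.png",cv2.resize(a,None,fx=3.8,fy=3.8,interpolation=cv2.INTER_CUBIC))
a=cv2.imread("pics/side0.png")[160:350,195:345]
cv2.imwrite("pics/sidec.png",cv2.resize(a,None,fx=3.1,fy=3.1,interpolation=cv2.INTER_CUBIC))
E
```

```text
(no output)
```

View pics/topc.png

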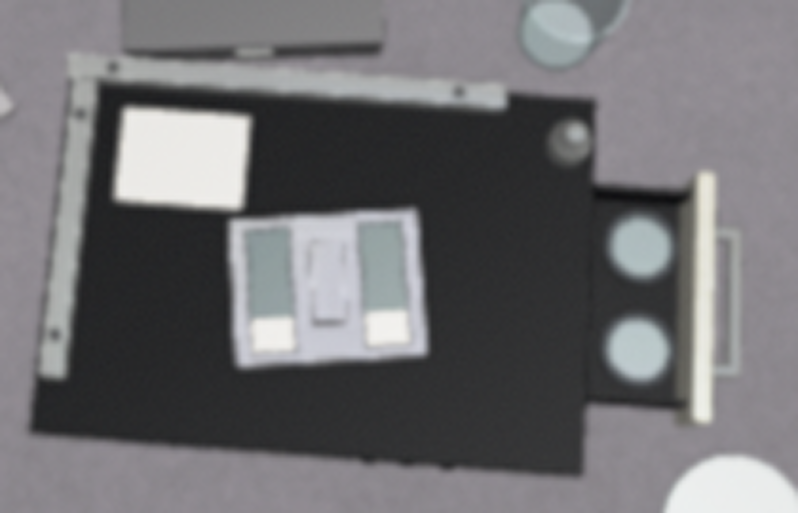

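View pics/sidec.png

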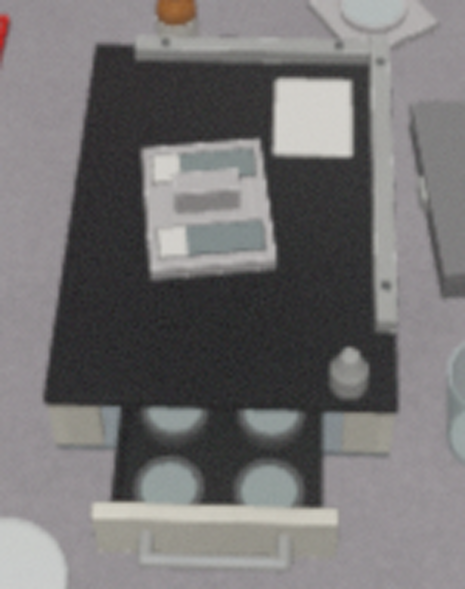

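The crops confirm it: a bare aluminium plate with an upright rib and two slides, on the stage and clear of both fences. Next I'll measure the base, carrier and drawer.

```bash
cat > m.py <<'E'
from h import *
for n,off,s in [("top",(200,165),3.8),("side",(195,160),3.1)]:
    p=camera_params(n); f=lambda a:(np.array(a,float)+.5)/s-.5+np.array(off)
    if n=="top":
        st=[(32,432),(582,474),(595,98)]; fe=[(70,55)]; ca=[(229,219),(416,208),(428,354),(239,368)]; hb=[(740,230),(737,375)]
        rib=[(311,242),(344,240),(348,322),(314,325)]
        inn=[(98,85),(505,108),(66,380)]
    else:
        st=[(97,45),(48,403),(397,410)]; fe=[(388,38)]; ca=[(141,150),(260,140),(275,266),(151,277)];hb=[(141,563),(289,565)]
        rib=None
        inn=[(370,62),(377,330),(137,62)]
    S=ray(p,f(st),.07)[:,:2]; 
    base=np.array([[-.12,.17],[-.12,-.17],[.12,-.17]])
    M,_=cv2.estimateAffinePartial2D(base,S); 
    # rigid fit
    def rig(A,B):
        a=A-A.mean(0);b=B-B.mean(0);th=np.arctan2((a[:,0]*b[:,1]-a[:,1]*b[:,0]).sum(),(a*b).sum())
        R=np.array([[np.cos(th),-np.sin(th)],[np.sin(th),np.cos(th)]]);t=B.mean(0)-R@A.mean(0)
        return th,R,t,np.linalg.norm(A@R.T+t-B,axis=1)
    A=np.vstack([base,[[.12,.165]]]);B=np.vstack([S,ray(p,f(fe),.084)[:,:2]])
    th,R,t,res=rig(A,B)
    print(n,"base",t,np.degrees(th),"res",res*1e3)
    print(" inner faces(base)", (ray(p,f(inn),.084)[:,:2]-t)@R)
    C=ray(p,f(ca),.082)[:,:2]; c=C.mean(0); print(" carrier",c,"base frame",R.T@(c-t),"sides",np.linalg.norm(np.roll(C,-1,0)-C,axis=1))
    e=C[1]-C[0]; e2=C[2]-C[1]; print(" angles",[np.degrees(np.arctan2(v[1],v[0])) for v in (e,e2,C[3]-C[2],C[0]-C[3])])
    if rib: 
        Q=ray(p,f(rib),.106)[:,:2]; print(" rib",Q.mean(0),np.linalg.norm(np.roll(Q,-1,0)-Q,axis=1))
    H=ray(p,f(hb),.036)[:,:2]; print(" bar world",H,"base",(H-t)@R)
p1,p2=camera_params("top"),camera_params("side")
E
python3 m.py
```

```text
top base [ 0.52553947 -0.03011359] -5.262514625674436 res [3.10941299 1.00034759 1.39114253 2.08777589]
 inner faces(base) [[ 0.10090612  0.1471584 ]
 [ 0.10374278 -0.11130456]
 [-0.0865432   0.1475398 ]]
 carrier [ 0.50728279 -0.0358068 ] base frame [-0.01765756 -0.0073437 ] sides [0.11688485 0.0914301  0.11564178 0.09309862]
 angles [np.float64(-87.80118726847972), np.float64(-177.5653375956571), np.float64(93.01883068297411), np.float64(3.202799205038707)]
 rib [ 0.50603909 -0.03623286] [0.01999298 0.04992783 0.0203861  0.05048914]
 bar world [[ 0.54628504 -0.30656142]
 [ 0.45192715 -0.29649734]] base [[ 0.04601368 -0.27337982]
 [-0.04886956 -0.27201257]]
side base [ 0.52648506 -0.03354057] -5.247802598052164 res [2.1366405  2.47194431 3.78195935 3.1078209 ]
 inner faces(base) [[ 0.10439922  0.14055928]
 [ 0.10357692 -0.11649888]
 [-0.08160756  0.13655802]]
 carrier [ 0.50706714 -0.04013556] base frame [-0.01873333 -0.00834338] sides [0.09095799 0.12019546 0.08830483 0.12008611]
 angles [np.float64(2.426346425246814), np.float64(-88.65042588740967), np.float64(-177.63125096294345), np.float64(92.61455910320498)]
 bar world [[ 0.45237171 -0.29625447]
 [ 0.5476401  -0.30400559]] base [[-0.04977399 -0.26839138]
 [ 0.04580402 -0.26739643]]
```

```bash
cat >> h.py <<'E'
from scipy.spatial.transform import Rotation as Ro
YAW=-5.25; T=np.array([.526,-.0315])
c,s=np.cos(np.radians(YAW)),np.sin(np.radians(YAW)); RB=np.array([[c,-s],[s,c]])
def b2w(x,y): return RB@np.array([x,y])+T
def w2b(p): return RB.T@(np.array(p[:2])-T)
def plan(pos,yaw):
    st=status.state(); R0=Ro.from_euler('xyz',st['tcp_rot'],degrees=True); R1=Ro.from_euler('xyz',[180,0,yaw],degrees=True)
    d=R0.inv().apply(np.array(pos)-st['tcp_pos'])/.1; r=np.degrees((R0.inv()*R1).as_rotvec())/45
    print("t",round(st['t'],2),"tcp",st['tcp_pos'].round(4),st['tcp_rot'].round(2),"base",w2b(st['tcp_pos']).round(4),"F",st['wrist_force'].round(1),"gap",round(st['finger_gap'],4))
    print("shift",d.round(3),"turn",r.round(3))
E
python3 - <<'E'
from h import *
p=camera_params("top"); w=ray(p,[[394,304],[349,200]],.016)[:,:2]; print("petri",w[0],w2b(w[0]))
w=ray(p,[[350,203]],.08)[:,:2]; print("objective",w2b(w[0]))
for x,y,z in [(.01,-.315,.2)]:
    t=b2w(x,y);print(t);plan([*t,z],YAW)
E
```

```text
petri [ 0.3555538  -0.29490953] [-0.14562877 -0.27790061]
objective [ 0.08244626 -0.15325804]
[ 0.50713504 -0.34609357]
t 0.1 tcp [ 0.1571 -0.5266  0.2305] [-1.7991e+02 -2.0000e-02  1.6600e+01] base [-0.322  -0.5268] F [0.7 0.6 0.3] gap 0.0853
shift [ 3.87  -0.729  0.308] turn [-0.002 -0.     0.486]
```

Emit:
{"op": "servo_tool", "data": {"targets": "0.5 -0.09 0 0 0 0.24 -1; 1 -0.18 0 0 0 0.48 -1; 1 -0.18 0 0 0 0.486 -1"}}

```text
t: 0.48
tcp_pos: [0.2503, -0.4787, 0.2303]
tcp_rot: [-179.8, -0.0, -5.1]
wrist_force: [-0.3, -0.2, -0.2]
finger_gap: 0.0318
```

```bash
python3 - <<'E'
from h import *
plan([*b2w(.01,-.315),.2],YAW)
E
```

```text
t 0.47 tcp [ 0.2503 -0.4787  0.2303] [-1.7982e+02 -1.0000e-02 -5.1500e+00] base [-0.2336 -0.4706] F [-0.3 -0.2 -0.2] gap 0.0318
shift [ 2.439 -1.551  0.308] turn [-0.004 -0.     0.002]
```

Emit:
{"op": "servo_tool", "data": {"targets": "0.5 -0.3 0 0 0 0 -1; 1 -0.6 0 0 0 0 -1; 1 -0.6 0.1 0 0 0 -1"}}

```text
t: 0.85
tcp_pos: [0.358, -0.4267, 0.2207]
tcp_rot: [-179.9, -0.1, -4.8]
wrist_force: [0.1, -0.4, -0.8]
finger_gap: 0.0001
```

Emit:
{"op": "servo_tool", "data": {"targets": "0.5 -0.3 0 0 0 0 -1; 1 -0.6 0 0 0 0 -1; 1 -0.6 0.1 0 0 0 -1"}}

```text
t: 1.23
tcp_pos: [0.4647, -0.3746, 0.2107]
tcp_rot: [-179.9, -0.1, -4.5]
wrist_force: [-0.9, 0.5, 0.3]
finger_gap: 0.0001
```

```bash
python3 - <<'E'
from h import *
plan([*b2w(.01,-.315),.1],YAW)
E
```

```text
t 1.23 tcp [ 0.4647 -0.3746  0.2107] [-1.7989e+02 -1.4000e-01 -4.5100e+00] base [-0.0297 -0.3473] F [-0.9  0.5  0.3] gap 0.0001
shift [ 0.398 -0.315  1.108] turn [-0.002 -0.003  0.016]
```

Emit:
{"op": "servo_tool", "data": {"targets": "0.4 -0.3 0.3 0 0 0.016 -1; 0.4 -0.3 0.9 0 0 0.016 -1; 0.4 -0.3 1 0 0 0.016 -1"}}

```text
t: 1.6
tcp_pos: [0.5032, -0.3463, 0.106]
tcp_rot: [-179.6, 0.3, -5.2]
wrist_force: [0.4, 0.1, 0.5]
finger_gap: -0.0004
```

```bash
python3 - <<'E'
from h import *
plan([*b2w(.01,-.31),.026],YAW)
plan([*b2w(.01,-.27),.026],YAW)
im=capture("side"); cv2.imwrite("pics/s1.png",cv2.resize(im[150:400,150:400,::-1],None,fx=2.3,fy=2.3))
E
```

```text
t 1.6 tcp [ 0.5032 -0.3463  0.106 ] [-179.56    0.34   -5.22] base [ 0.0061 -0.3156] F [0.4 0.1 0.5] gap -0.0004
shift [ 0.044 -0.049  0.8  ] turn [-0.01   0.008  0.001]
t 1.6 tcp [ 0.5032 -0.3463  0.106 ] [-179.56    0.34   -5.22] base [ 0.0061 -0.3156] F [0.4 0.1 0.5] gap -0.0004
shift [ 0.044 -0.449  0.803] turn [-0.01   0.008  0.001]
```

View pics/s1.png

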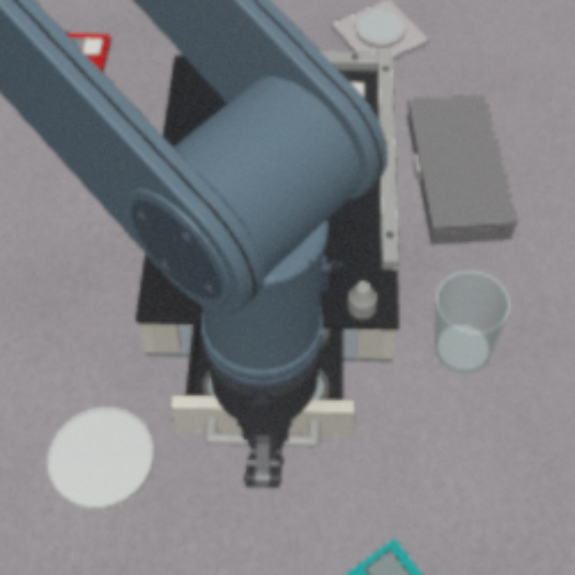

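The shut fingers at (262,465) stand outside the bar at (262,435) and are clear of the petri dish. I'll lower them now, then push.

Emit:
{"op": "servo_tool", "data": {"targets": "0.04 0 0.4 -0.01 0.008 0 -1; 0.04 0 0.8 -0.01 0.008 0 -1; 0.04 0 0.8 -0.01 0.008 0 -1"}}

```text
t: 2.02
tcp_pos: [0.5057, -0.3475, 0.0263]
tcp_rot: [-180.0, 0.0, -5.4]
wrist_force: [0.3, 0.1, 0.4]
finger_gap: 0.0001
```

Emit:
{"op": "servo_tool", "data": {"targets": "0 -0.2 0 0 0 0 -1; 0 -0.3 0 0 0 0 -1; 0 -0.4 0 0 0 0 -1; 0 -0.5 0 0 0 0 -1;0 -0.6 0 0 0 0 -1;0 -0.7 0 0 0 0 -1;0 -0.7 0 0 0 0 -1"}}

```text
t: 2.9
tcp_pos: [0.512, -0.2762, 0.0259]
tcp_rot: [-179.9, 0.1, -5.3]
wrist_force: [0.3, -0.8, -0.2]
finger_gap: 0.0001
```

```bash
python3 - <<'E'
from h import *
plan([*b2w(.01,-.2195),.026],YAW)
E
```

```text
t 2.9 tcp [ 0.512  -0.2762  0.0259] [-1.7988e+02  1.2000e-01 -5.3000e+00] base [ 0.0084 -0.245 ] F [ 0.3 -0.8 -0.2] gap 0.0001
shift [ 0.016 -0.255 -0.   ] turn [-0.003  0.003 -0.001]
```

Emit:
{"op": "servo_tool", "data": {"targets": "0 -0.08 0 0 0 0 -1; 0 -0.16 0 0 0 0 -1; 0 -0.2 0 0 0 0 -1; 0 -0.24 0 0 0 0 -1"}}

```text
t: 3.4
tcp_pos: [0.5141, -0.2519, 0.0257]
tcp_rot: [-179.9, 0.1, -5.3]
wrist_force: [2.0, -3.1, -0.4]
finger_gap: 0.0004
```

Emit:
{"op": "servo_tool", "data": {"targets": "0 -0.03 0 0 0 0 -1; 0 -0.06 0 0 0 0 -1; 0 -0.06 0 0 0 0 -1"}}

```text
t: 3.78
tcp_pos: [0.5146, -0.2486, 0.0258]
tcp_rot: [179.9, 0.1, -5.3]
wrist_force: [-1.7, -12.8, -3.0]
finger_gap: -0.0001
```

Emit:
{"op": "servo_tool", "data": {"targets": "0 -0.04 0 0 0 0 -1; 0 -0.05 0 0 0 0 -1; 0 -0.05 0 0 0 0 -1"}}

```text
t: 4.15
tcp_pos: [0.5148, -0.2484, 0.026]
tcp_rot: [179.5, 0.1, -5.2]
wrist_force: [-3.3, -18.8, -4.0]
finger_gap: -0.0001
```

```bash
python3 - <<'E'
from h import *
plan([*b2w(.01,-.26),.2],YAW)
im=capture("top"); cv2.imwrite("pics/t2.png",cv2.resize(im[150:330,200:440,::-1],None,fx=3.2,fy=3.2))
E
```

```text
t 4.15 tcp [ 0.5148 -0.2484  0.026 ] [ 1.7947e+02  5.0000e-02 -5.2200e+00] base [ 0.0087 -0.217 ] F [ -3.3 -18.8  -4. ] gap -0.0001
shift [ 0.012  0.446 -1.736] turn [0.012 0.001 0.001]
```

View pics/t2.png

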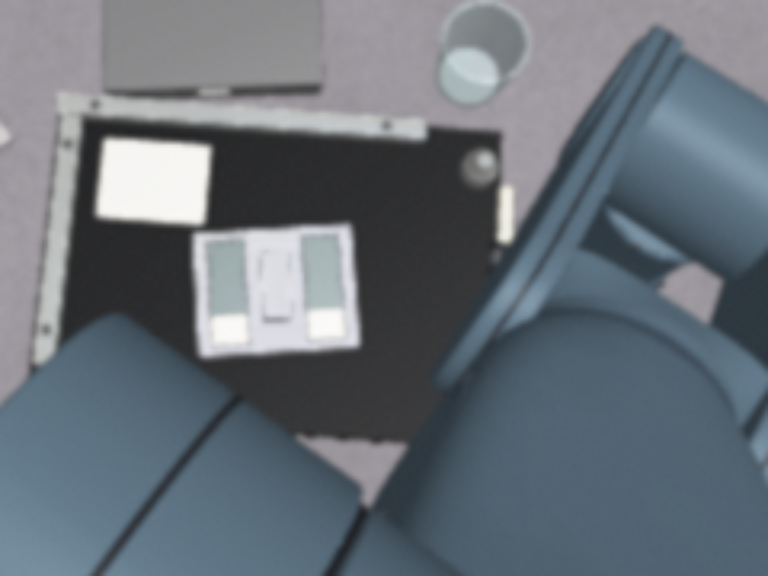

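The drawer front at (507,215) is flush with the base's right side, and force rose to 19 N with no motion, so it is home. I'll back off, then rise and open.

Emit:
{"op": "servo_tool", "data": {"targets": "0 0.2 0 0.012 0 0 -1; 0 0.4 -0.2 0.012 0 0 -1; 0 0.4 -1 0.012 0 0 -1; 0 0.4 -1 0.012 0 0 -1"}}

```text
t: 4.7
tcp_pos: [0.5122, -0.2879, 0.1296]
tcp_rot: [179.9, -0.1, -5.3]
wrist_force: [1.6, 0.0, 0.9]
finger_gap: 0.0003
```

Emit:
{"op": "servo_tool", "data": {"targets": "0 0 -0.5 0 0 0 -0.2; 0 -0.5 -0.8 0 0 0 -0.2; 0 -1 -0.8 0 0 0 -0.2; 0 -1 -0.8 0 0 0 -0.2"}}

```text
t: 5.2
tcp_pos: [0.5205, -0.1841, 0.2096]
tcp_rot: [-179.9, -0.0, -5.0]
wrist_force: [0.6, 0.0, 0.3]
finger_gap: 0.0342
```

```bash
python3 - <<'E'
from h import *
plan([.507,-.0375,.20],2.8)
E
```

```text
t 5.2 tcp [ 0.5205 -0.1841  0.2096] [-1.7993e+02 -5.0000e-02 -5.0300e+00] base [ 0.0085 -0.1524] F [0.6 0.  0.3] gap 0.0342
shift [-0.263 -1.448  0.098] turn [-0.002 -0.001 -0.174]
```

Emit:
{"op": "servo_tool", "data": {"targets": "-0.1 -0.5 0 0 0 -0.1 0.3; -0.2 -1 0 0 0 -0.174 0.3; -0.2 -1 0 0 0 -0.174 0.3"}}

```text
t: 5.58
tcp_pos: [0.5079, -0.0797, 0.209]
tcp_rot: [-179.8, 0.1, 3.0]
wrist_force: [0.2, 0.2, -0.6]
finger_gap: 0.0552
```

```bash
python3 - <<'E'
from h import *
plan([.507,-.0375,.20],2.8)
im=capture("wrist"); cv2.imwrite("pics/w1.png",im[:,:,::-1])
E
```

```text
t 5.58 tcp [ 0.5079 -0.0797  0.209 ] [-1.7981e+02  9.0000e-02  3.0300e+00] base [-0.0136 -0.0497] F [ 0.2  0.2 -0.6] gap 0.0552
shift [ 0.013 -0.422  0.092] turn [-0.004  0.002  0.005]
```

View pics/w1.png

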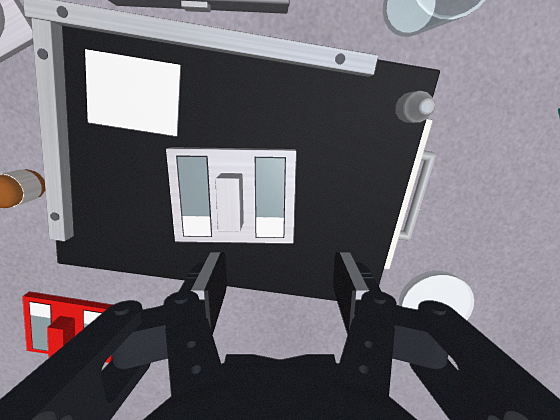

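Wrist view: carrier top spans (166,149)–(295,242), with the rib top around (228,175)–(241,231). Both fences, the objective at (415,107) and the shut drawer are visible. I'll refine from this picture.

```bash
python3 - <<'E'
import cv2
a=cv2.imread("pics/w1.png")
cv2.imwrite("pics/w1a.png",cv2.resize(a[0:260,0:200],None,fx=2.3,fy=2.3,interpolation=cv2.INTER_CUBIC))
cv2.imwrite("pics/w1b.png",cv2.resize(a[130:260,150:310],None,fx=4.5,fy=4.5,interpolation=cv2.INTER_CUBIC))
cv2.imwrite("pics/w1c.png",cv2.resize(a[20:310,320:450],None,fx=2,fy=2,interpolation=cv2.INTER_CUBIC))
E
```

```text
(no output)
```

View pics/w1a.png

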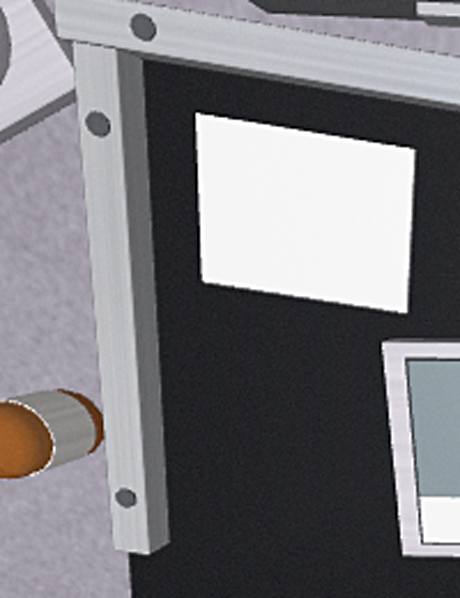

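View pics/w1b.png

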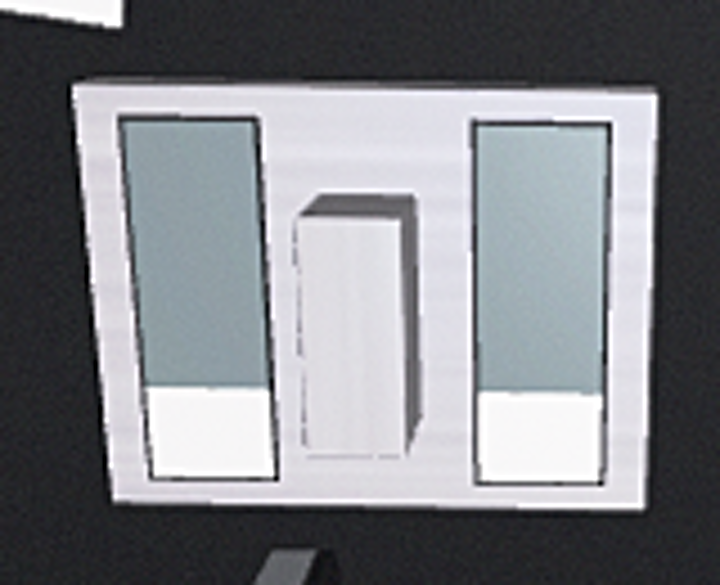

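View pics/w1c.png

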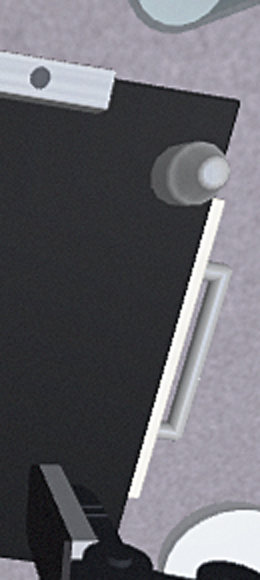

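```bash
python3 - <<'E'
from h import *
p=camera_params("wrist")
F=lambda a,o,s:(np.array(a,float)+.5)/s-.5+np.array(o)
C=ray(p,F([(75,86),(657,95),(645,508),(113,499)],(150,130),4.5),.082)
print("carrier",C[:,:2].mean(0),"sides",np.linalg.norm(np.roll(C,-1,0)-C,axis=1),[np.degrees(np.arctan2(*(C[i]-C[j])[1::-1])) for i,j in ((0,3),(1,2),(0,1),(3,2))])
Q=ray(p,F([(299,214),(402,216),(407,457),(305,455)],(150,130),4.5),.106)
print("rib",Q[:,:2].mean(0),np.linalg.norm(np.roll(Q,-1,0)-Q,axis=1),[np.degrees(np.arctan2(*(Q[i]-Q[j])[1::-1])) for i,j in ((0,3),(1,2))])
# fence inner bottom edges z=.07 ; inner corner (143,60), side front end (169,545); rear right bottom (107,110)c ; 
I=ray(p,np.vstack([F([(143,60),(169,542)],(0,0),2.3),F([(109,109)],(320,20),2)]),.07)[:,:2]
print("inner in base",[w2b(x) for x in I],"expect (.105,.15),(-.085,.15),(.105,-.11)")
A=np.array([[.105,.15],[-.085,.15],[.105,-.11]]);a=A-A.mean(0);b=I-I.mean(0)
th=np.arctan2((a[:,0]*b[:,1]-a[:,1]*b[:,0]).sum(),(a*b).sum());R=np.array([[np.cos(th),-np.sin(th)],[np.sin(th),np.cos(th)]])
t=I.mean(0)-R@A.mean(0);print("base",t,np.degrees(th),np.linalg.norm(A@R.T+t-I,axis=1))
print("seat world",R@[.06,.092]+t,"carrier base",R.T@(C[:,:2].mean(0)-t),"corner",I[0])
E
```

```text
carrier [ 0.50725018 -0.03692322] sides [0.11453226 0.08834412 0.11495138 0.08805842] [np.float64(1.8515237903295025), np.float64(2.1237240579321455), np.float64(92.04061035662419), np.float64(91.8980139427736)]
rib [ 0.5075059  -0.03683996] [0.01897024 0.04766234 0.01984863 0.04765137] [np.float64(0.7244490675760191), np.float64(1.7806749649074367)]
inner in base [array([0.10497448, 0.14810692]), array([-0.08387812,  0.14997215]), array([ 0.10553107, -0.11594876])] expect (.105,.15),(-.085,.15),(.105,-.11)
base [ 0.52588076 -0.03382472] -5.656698635633859 [0.00167122 0.00169891 0.00312827]
seat world [0.59465681 0.05181321] carrier base [-0.01823444 -0.00491978] corner [0.64408613 0.10638026]
```

```bash
python3 - <<'E'
from h import *
plan([.5074,-.037,.125],2)
E
```

```text
t 5.62 tcp [ 0.5086 -0.0816  0.2092] [-1.799e+02  4.000e-02  2.930e+00] base [-0.0127 -0.0514] F [ 0.3 -0.   0.1] gap 0.0555
shift [ 0.011 -0.444  0.843] turn [-0.002  0.001  0.021]
```

Emit:
{"op": "servo_tool", "data": {"targets": "0.01 -0.44 0.1 0 0 0.02 0.3; 0.01 -0.444 0.5 0 0 0.02 0.3; 0.01 -0.444 0.84 0 0 0.02 0.3; 0.01 -0.444 0.84 0 0 0.02 0.3"}}

```text
t: 6.12
tcp_pos: [0.5052, -0.0377, 0.1226]
tcp_rot: [-179.8, 0.4, 1.9]
wrist_force: [0.1, -0.6, 0.1]
finger_gap: 0.0559
```

```bash
python3 - <<'E'
from h import *
plan([.5074,-.037,.086],2)
im=capture("wrist"); cv2.imwrite("pics/w2.png",im[:,:,::-1])
E
```

```text
t 6.12 tcp [ 0.5052 -0.0377  0.1226] [-179.79    0.42    1.94] base [-0.0201 -0.0081] F [ 0.1 -0.6  0.1] gap 0.0559
shift [ 0.025 -0.005  0.366] turn [-0.005  0.009 -0.001]
```

View pics/w2.png

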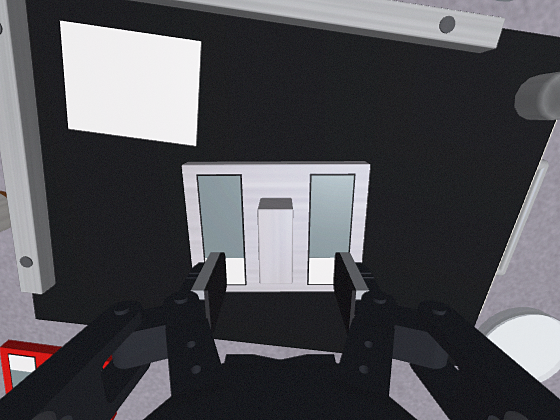

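The fingers straddle the rib, which is centred at x≈275 between pads at 215 and 345. I'll lower and close.

Emit:
{"op": "servo_tool", "data": {"targets": "0.025 -0.005 0.2 -0.005 0.009 0 0.3; 0.025 -0.005 0.366 -0.005 0.009 0 0.3; 0.025 -0.005 0.366 -0.005 0.009 0 0.3; 0.025 -0.005 0.366 -0.005 0.009 0 -1; 0.025 -0.005 0.366 -0.005 0.009 0 -1; 0.025 -0.005 0.366 -0.005 0.009 0 -1; 0.025 -0.005 0.366 -0.005 0.009 0 -1; 0.025 -0.005 0.366 -0.005 0.009 0 -1"}}

```text
t: 7.18
tcp_pos: [0.5101, -0.0376, 0.0894]
tcp_rot: [179.9, -0.3, 1.9]
wrist_force: [-0.2, 0.3, 5.0]
finger_gap: 0.0184
```

```bash
python3 - <<'E'
from h import *
plan([.5947,.0525,.0865],-5.4)
plan([.585,.03,.0865],-5.4)
im=capture("wrist"); cv2.imwrite("pics/w3.png",im[:,:,::-1])
E
```

```text
t 7.17 tcp [ 0.5101 -0.0376  0.0894] [179.87  -0.34   1.94] base [-0.0153 -0.0076] F [-0.2  0.3  5. ] gap 0.0184
shift [ 0.876 -0.872  0.032] turn [ 0.002 -0.008  0.163]
t 7.17 tcp [ 0.5101 -0.0376  0.0894] [179.87  -0.34   1.94] base [-0.0153 -0.0076] F [-0.2  0.3  5. ] gap 0.0184
shift [ 0.772 -0.651  0.032] turn [ 0.002 -0.008  0.163]
```

View pics/w3.png

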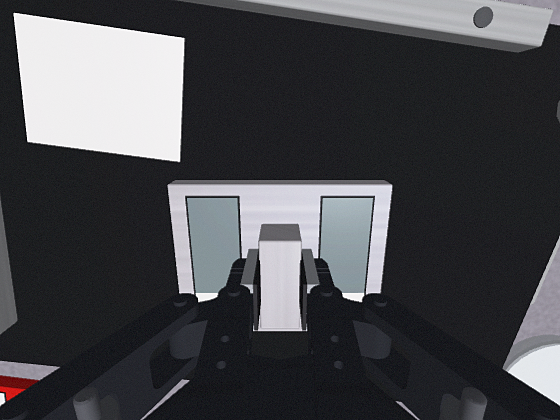

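The rib is gripped: gap 18.4 mm, with the pads flat on it at (250,290) and (308,290). I'll slide it towards the corner, turning it square and stopping about 20 mm short.

Emit:
{"op": "servo_tool", "data": {"targets": "0.2 -0.15 0 0 0 0.04 -1; 0.4 -0.3 0 0 0 0.08 -1; 0.55 -0.45 0 0 0 0.12 -1; 0.7 -0.58 0 0 0 0.163 -1; 0.72 -0.63 0 0 0 0.163 -1; 0.72 -0.63 0 0 0 0.163 -1"}}

```text
t: 7.98
tcp_pos: [0.5793, 0.028, 0.0894]
tcp_rot: [179.9, -0.3, -5.3]
wrist_force: [-0.9, -0.7, -3.8]
finger_gap: 0.0188
```

```bash
python3 - <<'E'
from h import *
plan([.5947,.0525,.0865],-5.4)
im=capture("wrist"); cv2.imwrite("pics/w4.png",im[:,:,::-1])
im=capture("top"); cv2.imwrite("pics/t4.png",cv2.resize(im[150:330,200:440,::-1],None,fx=3.2,fy=3.2))
E
```

```text
t 7.97 tcp [0.5793 0.028  0.0894] [179.91  -0.29  -5.32] base [0.0476 0.0641] F [-0.9 -0.7 -3.8] gap 0.0188
shift [ 0.131 -0.259  0.029] turn [ 0.002 -0.007  0.002]
```

View pics/w4.png

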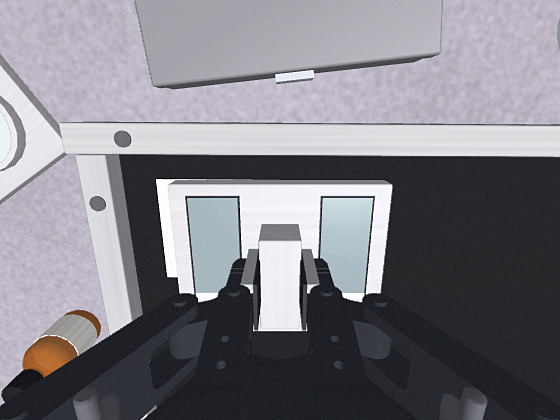

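View pics/t4.png

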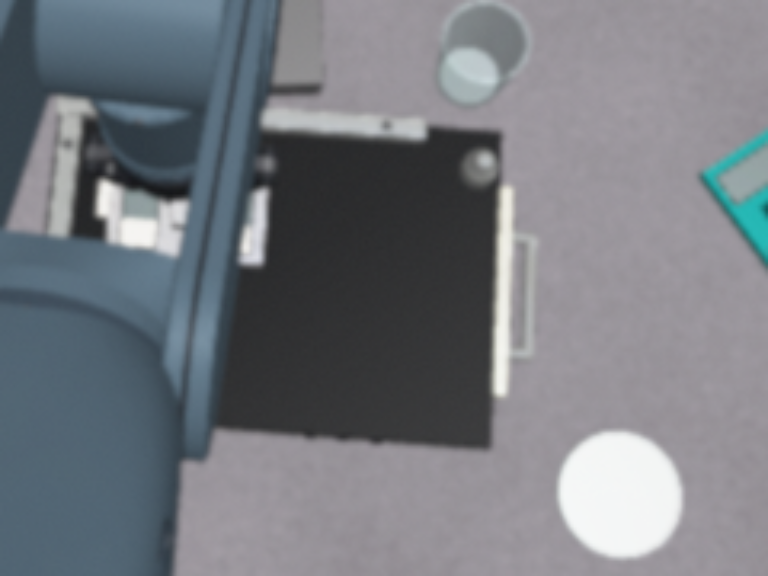

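The carrier now looks nearly parallel to the rear fence, about 25 mm from the side fence and 15 mm from the rear one. I'll check squareness and the gaps numerically.

```bash
cat > sq.py <<'E'
from h import *
import sys
def edge(g,axis,lo,hi,a,b,sign):
    # strongest signed gradient along axis, subpixel-ish, for each pos in lo..hi, within a..b
    out=[]
    G=cv2.GaussianBlur(g.astype(np.float32),(0,0),1)
    for k in range(lo,hi,2):
        line=G[a:b,k] if axis=='v' else G[k,a:b]
        d=np.diff(line)*sign; i=int(d.argmax())
        if 0<i<len(d)-1: 
            y0,y1,y2=d[i-1:i+2]; i=i+.5*(y0-y2)/(y0-2*y1+y2+1e-9)
        out.append((k,a+i+.5) if axis=='v' else (a+i+.5,k))
    return np.array(out,np.float32)
def fit(p,pts,z):
    W=ray(p,pts,z)[:,:2].astype(np.float32)
    vx,vy,x0,y0=cv2.fitLine(W,cv2.DIST_HUBER,0,.0005,.001).ravel()
    d=np.array([vx,vy]);n=np.array([-vy,vx]); r=np.abs((W-[x0,y0])@n)
    return np.degrees(np.arctan2(vy,vx)),np.array([x0,y0]),d,r.max(),np.median(r)
E
python3 - <<'E'
from sq import *
p=camera_params("wrist"); g=cv2.cvtColor(cv2.imread("pics/w4.png"),cv2.COLOR_BGR2GRAY)
rf=fit(p,edge(g,'v',180,520,138,172,-1),.084)   # fence top -> dark face
cr=fit(p,edge(g,'v',190,380,172,184,+1),.082)
sf=fit(p,edge(g,'h',190,300,90,128,-1),.084)
cl=fit(p,edge(g,'h',200,275,160,190,+1),.082)
for n,f in [("rear",rf),("carr rear",cr),("side",sf),("carr left",cl)]: print(n,f)
n=np.array([np.cos(np.radians(-5.4)),np.sin(np.radians(-5.4))])
print("gap rear",(rf[1]-cr[1])@n)
for k in range(100,180,6): print(k,g[k,220],g[k,330])
E
```

```text
rear (np.float32(84.2854), array([ 0.6287323 , -0.03811087], dtype=float32), array([0.09957328, 0.9950302 ], dtype=float32), np.float32(0.0001164724), np.float32(4.1942272e-05))
carr rear (np.float32(84.066124), array([0.622813, 0.028168], dtype=float32), array([0.10338061, 0.99464184], dtype=float32), np.float32(0.00024076397), np.float32(8.804823e-05))
side (np.float32(-5.724058), array([0.59853995, 0.11212069], dtype=float32), array([ 0.9950138 , -0.09973756], dtype=float32), np.float32(0.011539262), np.float32(8.944049e-06))
carr left (np.float32(-5.7076187), array([0.5900615 , 0.09035479], dtype=float32), array([ 0.9950424 , -0.09945207], dtype=float32), np.float32(0.015434314), np.float32(8.192268e-05))
gap rear 0.01213046016735356
100 195 189
106 193 191
112 189 193
118 179 190
124 198 168
130 222 222
136 220 223
142 222 221
148 216 211
154 203 215
160 38 35
166 41 38
172 40 42
178 19 34
```

The carrier is square to the fences within 0.2° (fence −5.7°, carrier −5.7 to −5.9°). The gaps are 12 mm at the rear and 22.5 mm at the side. I'll close in gently.

Emit:
{"op": "servo_tool", "data": {"targets": "0.03 -0.06 0.01 0 0 0 -1; 0.06 -0.12 0.01 0 0 0 -1; 0.09 -0.17 0.01 0 0 0 -1; 0.1 -0.2 0.01 0 0 0 -1; 0.1 -0.2 0.01 0 0 0 -1"}}

```text
t: 8.7
tcp_pos: [0.592, 0.0465, 0.0894]
tcp_rot: [179.9, -0.4, -5.4]
wrist_force: [-1.3, -2.3, 5.1]
finger_gap: 0.0184
```

Emit:
{"op": "servo_tool", "data": {"targets": "0.02 -0.01 0.01 0 0 0 -1; 0.04 -0.02 0.01 0 0 0 -1; 0.05 -0.03 0.01 0 0 0 -1; 0.05 -0.03 0.01 0 0 0 -1"}}

```text
t: 9.2
tcp_pos: [0.5962, 0.0485, 0.0893]
tcp_rot: [179.8, -0.3, -5.4]
wrist_force: [-6.8, -4.3, 11.2]
finger_gap: 0.0185
```

```bash
python3 - <<'E'
from h import *
plan([.5947,.0525,.0865],-5.7)
im=capture("wrist"); cv2.imwrite("pics/w5.png",im[:,:,::-1])
E
```

```text
t 9.2 tcp [0.5962 0.0485 0.0893] [179.81  -0.31  -5.36] base [0.0626 0.0861] F [-6.8 -4.3 11.2] gap 0.0185
shift [-0.019 -0.038  0.028] turn [ 0.004 -0.007  0.008]
```

View pics/w5.png

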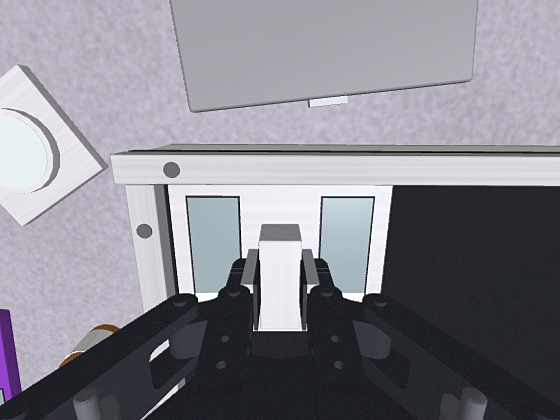

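The rear edge is at the fence (x force −6.8 N, edge line near row 185). About 3–5 mm is still open at the side fence (column ~165–172). I'll press in y while holding x.

Emit:
{"op": "servo_tool", "data": {"targets": "0.02 -0.03 0 0 0 0 -1; 0.02 -0.05 0 0 0 0 -1; 0.02 -0.07 0 0 0 0 -1; 0.02 -0.07 0 0 0 0 -1"}}

```text
t: 9.75
tcp_pos: [0.5968, 0.0545, 0.0894]
tcp_rot: [179.7, -0.1, -5.4]
wrist_force: [-9.7, -6.2, 7.7]
finger_gap: 0.0186
```

```bash
python3 - <<'E'
from h import *
plan([.5947,.0525,.0865],-5.7)
im=capture("wrist"); cv2.imwrite("pics/w6.png",cv2.resize(im[140:320,100:400,::-1],None,fx=2.6,fy=2.6,interpolation=cv2.INTER_CUBIC))
E
```

```text
t 9.75 tcp [0.5968 0.0545 0.0894] [ 1.797e+02 -7.000e-02 -5.370e+00] base [0.0626 0.0921] F [-9.7 -6.2  7.7] gap 0.0186
shift [-0.019  0.021  0.029] turn [ 0.007 -0.002  0.007]
```

View pics/w6.png

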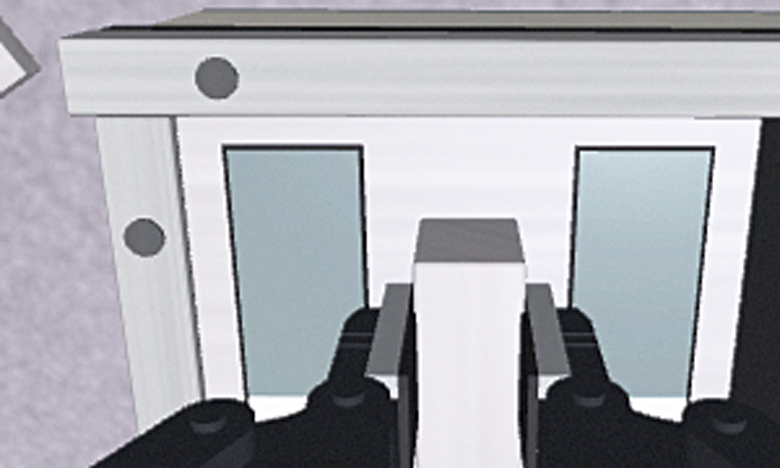

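It is now essentially against both fences. I'll press harder and check that the forces rise without further motion.

Emit:
{"op": "servo_tool", "data": {"targets": "0.03 -0.03 0 0 0 0 -1; 0.04 -0.05 0 0 0 0 -1; 0.04 -0.05 0 0 0 0 -1; 0.04 -0.05 0 0 0 0 -1"}}

```text
t: 10.3
tcp_pos: [0.5968, 0.0547, 0.0893]
tcp_rot: [179.3, 0.5, -5.4]
wrist_force: [-17.4, -19.4, 12.5]
finger_gap: 0.0187
```

```bash
python3 - <<'E'
from h import *
plan([.5947,.0525,.0865],-5.7)
E
```

```text
t 10.3 tcp [0.5968 0.0547 0.0893] [179.26   0.45  -5.38] base [0.0626 0.0923] F [-17.4 -19.4  12.5] gap 0.0187
shift [-0.019  0.023  0.029] turn [0.016 0.01  0.007]
```

The forces rose to 17 N and 19 N with only 0.2 mm of motion. I'll hold this pose for final pictures, which also lets the dwell time pass.

```bash
python3 - <<'E'
from sq import *
im=capture("wrist"); p=camera_params("wrist"); cv2.imwrite("pics/w7.png",im[:,:,::-1])
for _ in range(6): capture("top")
t=capture("top"); s=capture("side")
cv2.imwrite("pics/f7.png",np.hstack([cv2.resize(im,(400,300)),cv2.resize(s,(400,300))])[:,:,::-1])
plan([.5947,.0525,.0865],-5.7)
g=cv2.cvtColor(im,cv2.COLOR_RGB2GRAY)
cr=fit(p,edge(g,'h',205,280,380,400,-1),.082); rf=fit(p,edge(g,'v',400,520,170,205,-1),.084)
print("carr right edge",cr[0],cr[3:],"rear fence",rf[0],rf[3:])
E
```

```text
t 10.75 tcp [0.5968 0.0547 0.0894] [179.27   0.44  -5.38] base [0.0626 0.0923] F [-17.4 -18.8  11.8] gap 0.0185
shift [-0.019  0.023  0.029] turn [0.016 0.01  0.007]
carr right edge -5.6762657 (np.float32(9.340068e-05), np.float32(3.9020983e-05)) rear fence 84.45475 (np.float32(3.3483295e-05), np.float32(1.2340892e-05))
```

View pics/f7.png

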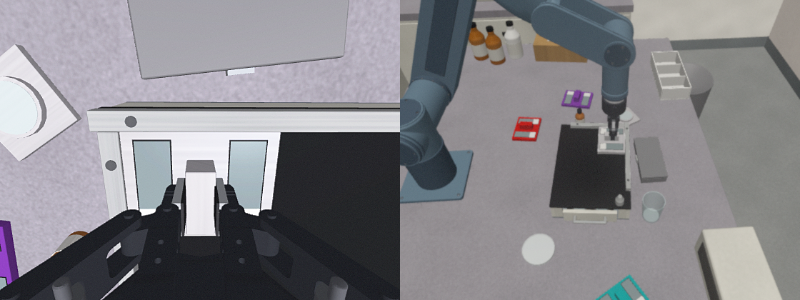

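The carrier sits in the corner, square within 0.15°. The press is steady (17 N and 19 N), the drawer is shut and everything else is in place. Handing in.

```bash
python3 - <<'E'
from bench import robot,status
print(robot.hand_in()); s=status.state(); print(s['t'],s['wrist_force'],s['tcp_pos'])
E
```

```text
the job is handed in; nothing more can be done
None
the job is handed in; nothing more can be done
```

The filter drawer is home, and I handed in with the gripper still pressing the slide carrier into the rear left corner of the stage. No verdict was reported, and the state could not be read after hand-in.

- **Drawer:** I pushed it in with the shut fingers until the force rose to about 19 N with no further motion. In the pictures its front was flush with the base.
- **Carrier:** I gripped it by the rib, turned it about 7.5° to square it, slid it along the stage and pressed it into both fences.
- **Last checks (about 10.7 s):** The wrist force held steady at about 17 N towards the rear fence and 19 N towards the side fence. The carrier was within about 0.15° of square to the fences.
- **Other things:** In the last picture nothing else on the stage or bench appeared to have moved.
- **Disagreements:** My estimates of the base's position and yaw differed between views by 2–4 mm and 0.4°. I therefore relied on contact with the fences for the final position. Under load the tool tilts about 0.7°, within the 2.3° limit for the carrier if it tilts as much. I did not measure the carrier's own tilt.

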